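# Slide the carving board into its notches and lock it

### The job

Slide the carving board along the rails of its cradle by pushing its end with a fingertip, without lifting it, until you feel it drop into the notches and it lies flat down on the rails. Then swing the small wooden turn button on the cradle's side round with a fingertip until it points straight in over the board's edge, up against its stop. Leave the glue bottle, the mallet and the gouge alone.

Things in the scene. Friction and masses are not known exactly. Their poses are not given: they have to be found in the camera images.
- cradle: Fixed pale wood cradle on a 415 x 262 mm baseboard. Origin on the bench top below the centre of the board's home place; x along the rails, the way the board is pushed; y left, z up. Two rails (y 61 to 87 mm either side, x -245 to +150), tops 40 mm above the bench. Outside each a guide (y 87 to 119 mm, top at 57 mm) keeps the board in line with 2 mm play a side.
- home (a point): Where the centre of the board's underside lies when home: on the cradle's centre line, level with the rail tops, 40 mm above the bench. Hidden under the board two pairs of notches 9.5 mm deep cross the rails, centred about 60 mm either side. The board drops 8 mm when within 3 mm of home, and the notch ends then stop it. Sliding takes 2 to 8 N; go slowly near home.
- board: Loose plywood carving board 200 (x) x 170 (y) x 15 mm, 0.4 to 0.85 kg, with a half-carved panel (150 x 90 mm, top 29 mm above the underside) fixed on it. Origin: centre of its underside; axes as the cradle's. Two 8 mm high cleats below (at x = 60, 40 mm wide; x = -60, 20 mm wide) ride on the rails. Starts 60 to 120 mm short of home, underside 48 mm above the bench; 40 when home.
- board_end (a point): Middle of the board's trailing end face, the face to push, 100 mm behind the board's centre and at half its thickness; 55 mm above the bench as it slides, 47 mm when it is down.
- button (a joint): Angle of the turn button: dark wood bar, 62 x 20 x 14 mm, screwed on the cradle's +y guide, underside 57.5 mm above the bench; it clears the board's top (55 mm) only when the board is down. 0: points to the cradle's -x; grows anticlockwise from above; at 1.57 (its stop) it points to -y, straight in over the board. Starts at -0.5 to 0. About 1.2 N at its end moves it; it stays where left.
- button_pivot (a point): Centre of the button's screw on the button's top face, at x = 20, y = 103 mm in the cradle's frame, 71.5 mm above the bench. The bar reaches 52 mm from here to its free end and 10 mm the other way.
- button_tip (a point): The free end of the turn button, at half its thickness.
- glue: White plastic glue bottle with a grey cap, 58 mm diameter, 155 mm tall, standing beyond the cradle's far end (its +x end). Origin at the centre of its underside. Leave alone.
- mallet: Black rubber mallet with a pale wooden handle, about 290 mm long, lying on the bench behind the cradle's near (-x) end. Origin on the bench near the middle of its length, x along the handle towards the head. Leave alone.
- gouge: Carving gouge with a blue handle, about 250 mm long, lying on the bench along the cradle's +y side. Origin on the bench near the middle of its length, x along it towards the blade. Leave alone.

How it is judged:
On the way, in this order (a step that is already met when the one before it is completed fails the run):
1. the board has dropped into the notches and lies flat on the rails (x of board in the frame of cradle between -0.007 and 0.007 m and z of board in the frame of cradle below 0.0425 m and angle between board's own z axis and vertical below 0.025 rad), for 0.2 s.
2. the turn button points straight in over the board's edge (value of joint button above 1.35 rad), for 0.2 s.
At the end, for the whole second after the job is handed in: The board is at rest in its notches: within 7 mm of home along the rails, its underside within 2.5 mm of the rail tops, level within 0.025 rad; and the turn button stands at 1.35 rad or more, within about 0.22 rad of its stop (all of step 1 and value of joint button above 1.35 rad and linear speed of board below 0.01 m/s); the robot touches nothing.
It fails at once if the board is lifted off its rails (more than 8 mm above its riding height, or tilted more than 0.15 rad) (height (world z) of board above 0.056 m or angle between board's own z axis and vertical above 0.15 rad).
It fails at once if the glue bottle, the mallet or the gouge is moved more than 20 mm (distance of any of glue, mallet, gouge from where it was at the start of the episode above 0.02 m).
It also fails if it takes over 48 s, if anything falls off the work surface, if the arm or the gripper's body presses on something with over 40 N, if the wrist force passes 120 N, or if a joint passes its speed limit or range.

### The arm

A 6-joint arm with a two-finger parallel gripper is mounted at the origin on the work surface. World frame = base frame: x ahead of the robot, y to its left, z up, the work surface at z = 0. Lengths are in m, angles in rad, forces in N, time in s.
With the tool pointing down it reaches from about 0.25 to 0.85 m from the base axis. Payload 12.5 kg.
Tool frame: the origin (TCP) lies between the finger pads; the fingertips stand 8 mm ahead of it and the grasp point (between the pads) lies 11 mm behind it; z points along the fingers, y is the line along which they close (so a half turn about z gives the same grasp; the last joint's range is limited). The gripper opens to 93 mm and grips with 3 to 60 N. Pads are 15 mm wide; open, the fingers measure 128 mm over their backs; the gripper's body (75 mm by 188 mm) begins 65 mm behind the grasp point.
Start: joints at [-1.31, 0.351, 1.652, -0, 1.139, -0.085], TCP at [0.186, -0.517, 0.227] pointing down, gripper open.
Joint ranges: [-2.75, 2.75], [-0.79, 2.1], [0.01, 2.65], [-1.57, 4.71], [0.07, 3.14], [-2.87, 2.87]. Speed limits (rad/s): [2.22, 2.22, 2.79, 3.14, 3.14, 3.14].

### API

Orientations are given as a unit quaternion [x, y, z, w].
In Python, from rig import manip gives the robot as it stands.
- The arm moves only by the shell command python3 -m inch 'ROWS' [OPENING] [FORCE]. ROWS is JSON, a list of rows, each a list of 4 numbers: the shift along the tool's x, y, z each as a share of 0.4 m, from -1 to 1, then the turn about the tool's z as a share of 180 degrees, from -1 to 1. A call has 1 to 20 rows; each row is the pose to reach, as a shift and turn from the pose commanded when the call began, along the tool's axes at that moment, turning the shorter way round; what a row does not reach only later rows make up. A row lasts 1/8 s, in which the tool goes at most 62.5 mm and 10.7 degrees, less where a joint would pass 70% of its speed; a pose out of reach is approached as far as the arm can. A call with a number of a shift or a turn outside -1 to 1 is refused whole. A call with a gripper value outside its range is refused whole. OPENING is the opening, from -1 (shut) to 1 (fully open), set as the call begins (- or left out, the last holds). The fingers move at their own pace and stop on an object; FORCE is the grip in N (left out, the last holds). Time passes only in rows, so rows that repeat a pose let the fingers close. It gives the time, the measured TCP pose, the force, the opening and the grip force at its end, in the units of the state.
- manip.observe(): the state, without advancing time (a new reading comes with each control period).
- manip.capture(name): name is "side" or "top" or "wrist"; returns a dict with "pixels" (384x512x3 uint8, red, green, blue), "depth" (384x512 float32, m along the optical axis (not along the pixel's ray), 0 where there is no reading), "camera_matrix" (3x3 intrinsics, pixels), "dist" ([k1, k2, p1, p2, k3] as OpenCV has them; the pictures are not rectified), "R" (3x3) and "t" (3): a world point X has camera coordinates R X + t. Camera axes: x right, y down, z forward; pixel columns grow to the right and rows downward; lengths in m; the calibration is good to about 2 mm. A picture is of the moment at which its call begins.
- manip.sign_off(): hands the job in; it is judged then, once.
Trained networks look in the newest picture that a camera, given by its name, has taken for a name from the list of things; names that differ only in an ending like _2 or _b are one class to them, and where a whole thing is asked for, a point or a joint stands for the part that bears it (a point fixed in the world has none). Each returns a list of dicts, best first, with "score" (0 to 1); they miss things now and then, are a little off and sometimes report something else, mostly with a low value. They report only what shows in the picture. A call takes as long as a camera call.
- manip.look_for(camera, target): "uv" ([column, row] in pixels, amid what is visible of it).
The state is a dict: "time": time; "joints": joint angles; "qvel": joint speeds; "tau": joint torques, N m; "eef_pos": TCP position; "tcp_rot": TCP orientation; "wrist_force": force on the tool from outside, world axes, zero at the start; "torque": the same for the moment, N m; "width": opening from 0.0 (shut) to 1.0 (fully open); "grip_force": force on a finger pad.
Only numpy, scipy, OpenCV 4.12 (cv2) and the standard library are available. Lean on these libraries where they do the work, as an engineer would, in place of code of your own. Each camera call takes 0.05 s, during which the arm holds its last target. There are 200 camera calls.

## Working session

There is one attempt and no reset: what is moved stays moved. The work goes in short steps, Python scripts to look and compute and a shell command to move; the robot and the scene stay as the last step left them, time stands still between calls to the robot, and variables do not carry over. Pictures are saved under pics/ and viewed, at most 10 in all, crops included, and the job is handed in when it is done.

```bash
mkdir -p pics; cat > h.py <<'E'
import numpy as np,cv2,json
from rig import manip
def pt(c,uv,r=2):
    u,v=int(round(uv[0])),int(round(uv[1]))
    p=c["depth"][max(0,v-r):v+r+1,max(0,u-r):u+r+1]; p=p[p>0]
    return ray(c,uv,d=np.median(p))
def ray(c,uv,d=None,z=None):
    n=cv2.undistortPoints(np.array([[uv]],float),np.array(c["camera_matrix"]),np.array(c["dist"])).ravel()
    R=np.array(c["R"]);t=np.array(c["t"])
    k=np.array([n[0],n[1],1.]); o=-R.T@t; w=R.T@k
    return o+w*(d if d is not None else (z-o[2])/w[2])
def save(c,name): cv2.imwrite("pics/"+name,c["pixels"][:,:,::-1])
E
python3 - <<'E'
from h import *
s=manip.observe();print({k:np.round(v,3).tolist() for k,v in s.items()})
for n in("top","side"):
    c=manip.capture(n);save(c,n+"0.png")
    for k in("cradle","board","board_end","button","button_pivot","button_tip","glue","mallet","gouge"):
        for r in manip.look_for(n,k)[:2]: 
            print(n,k,round(r["score"],2),np.round(r["uv"]),np.round(pt(c,r["uv"]),3))
E
```

```text
{'time': 0.0, 'joints': [-1.31, 0.351, 1.652, 0.0, 1.139, -0.085], 'qvel': [-0.002, 0.0, 0.001, -0.002, -0.0, 0.0], 'tau': [-0.001, -49.732, -28.526, 0.07, 0.026, -0.0], 'eef_pos': [0.186, -0.517, 0.226], 'tcp_rot': [0.985, 0.172, -0.0, -0.001], 'wrist_force': [-0.741, -0.372, 0.237], 'torque': [-0.046, -0.032, 0.03], 'grip_force': 0.0, 'width': 1.002}
top cradle 0.74 [261. 223.] [0.52  0.005 0.012]
top board 0.75 [199. 222.] [0.522 0.146 0.077]
top board_end 0.75 [201. 226.] [0.514 0.141 0.077]
top button 0.51 [249. 174.] [0.632 0.033 0.071]
top button 0.34 [262. 226.] [0.513 0.003 0.012]
top button_pivot 0.61 [258. 224.] [0.516 0.013 0.012]
top button_tip 0.48 [250. 172.] [0.636 0.031 0.072]
top glue 0.64 [354. 252.] [ 0.455 -0.193  0.115]
top mallet 0.94 [ 98. 184.] [0.617 0.404 0.031]
top gouge 0.62 [289. 157.] [ 0.678 -0.065  0.024]
side cradle 0.62 [307. 260.] [0.439 0.17  0.061]
side board 0.96 [272. 247.] [0.508 0.176 0.075]
side board 0.39 [307. 261.] [0.437 0.172 0.06 ]
side board_end 0.87 [267. 246.] [0.519 0.177 0.076]
side button 0.56 [242. 190.] [0.626 0.037 0.069]
side button_pivot 0.97 [308. 259.] [0.436 0.166 0.06 ]
side button_tip 0.73 [164. 361.] [0.62  0.424 0.002]
side button_tip 0.63 [239. 187.] [0.635 0.033 0.07 ]
side glue 0.81 [343. 149.] [ 0.439 -0.172  0.085]
side glue 0.5 [272. 246.] [0.51  0.174 0.076]
side gouge 0.91 [232. 181.] [ 0.68  -0.031  0.021]
```

```bash
python3 - <<'E'
import cv2
a=cv2.imread("pics/top0.png")[110:310,60:400]
cv2.imwrite("pics/top0c.png",cv2.resize(a,None,fx=2.35,fy=2.35,interpolation=cv2.INTER_CUBIC))
E
```

```text
(no output)
```

View pics/top0c.png

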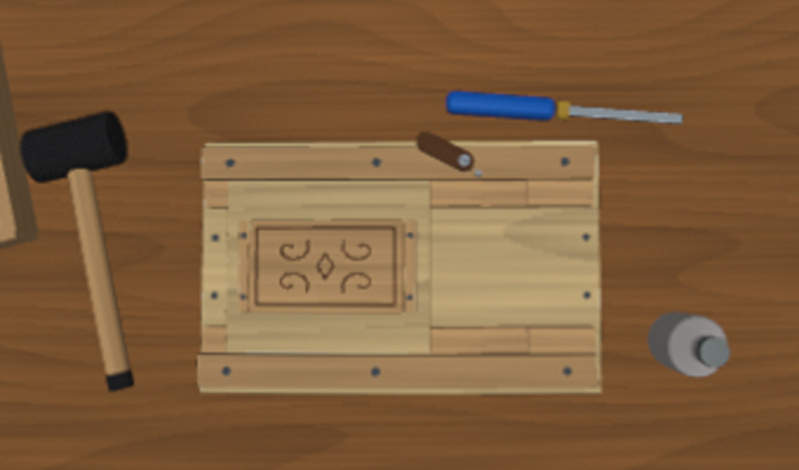

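The crop shows the cradle with its x axis along world −y. The trailing board edge is at crop column 228, the leading edge at 430, the button screw at (465,160) and the button tip at (425,140). The gouge lies outboard of the button and the mallet is off to the left.

```bash
python3 - <<'E'
from h import *
c=manip.capture("top")
f=lambda p:(p[0]/2.35+60,p[1]/2.35+110)
P={}
for n,p,z in [("g1",(205,145),.057),("g2",(596,143),.057),("g3",(200,391),.057),("g4",(600,391),.057),("piv",(465,160),.0715),("tip",(422,138),.0715),
 ("trail1",(228,200),.063),("trail2",(228,335),.063),("lead1",(430,200),.063),("lead2",(430,335),.063)]:
    P[n]=ray(c,f(p),z=z); print(n,P[n].round(4),pt(c,f(p),1).round(3))
ex=(P["g2"]-P["g1"]+P["g4"]-P["g3"])[:2];ex/=np.linalg.norm(ex);ey=np.array([-ex[1],ex[0]])
o1=P["piv"][:2]-.020*ex-.103*ey
m=sum(P[k] for k in("g1","g2","g3","g4"))[:2]/4
print("ex",ex,np.arctan2(ex[1],ex[0]),"origin(piv)",o1)
for k in P: d=P[k][:2]-o1; print(k,(d@ex).round(4),(d@ey).round(4))
E
```

```text
g1 [0.6418 0.2738 0.057 ] [0.648 0.287 0.013]
g2 [ 0.6395 -0.1187  0.057 ] [ 0.646 -0.126  0.011]
g3 [0.3974 0.2755 0.057 ] [0.39  0.292 0.001]
g4 [ 0.3953 -0.1174  0.057 ] [ 0.388 -0.125  0.004]
piv [0.6219 0.0122 0.0715] [0.622 0.012 0.073]
tip [0.6441 0.0542 0.0715] [0.644 0.054 0.072]
trail1 [0.5856 0.2477 0.063 ] [0.586 0.248 0.061]
trail2 [0.4527 0.2462 0.063 ] [0.453 0.247 0.062]
lead1 [0.5836 0.047  0.063 ] [0.585 0.048 0.041]
lead2 [0.4519 0.0479 0.063 ] [0.45  0.049 0.04 ]
ex [-0.00561713 -0.99998422] -1.5764134819871967 origin(piv) [0.51897011 0.0327591 ]
g1 -0.2417 0.1215
g2 0.1508 0.1214
g3 -0.2421 -0.1229
g4 0.1508 -0.1228
piv 0.02 0.103
tip -0.0221 0.125
trail1 -0.2153 0.0654
trail2 -0.213 -0.0674
lead1 -0.0146 0.0646
lead2 -0.0148 -0.0671
```

```bash
python3 -m inch '[[0.73,-0.79,0,-0.39],[0.73,-0.79,0,-0.39],[0.73,-0.79,0,-0.39],[0.73,-0.79,0,-0.39],[0.73,-0.79,0,-0.39],[0.73,-0.79,0,-0.39],[0.73,-0.79,0,-0.39],[0.73,-0.79,0,-0.39],[0.73,-0.79,0,-0.39],[0.73,-0.79,0,-0.39],[0.73,-0.79,0,-0.39]]' -1 20
```

```text
time: 2.42
eef_pos: [0.3538, -0.1221, 0.2266]
tcp_rot: [0.708, 0.706, -0.0, -0.0]
wrist_force: [-0.0, 0.0, -0.5]
width: 0.005
grip_force: 0.0
```

```bash
python3 -m inch '[[1,0.415,0,0],[1,0.415,0,0],[1,0.415,0,0],[1,0.415,0,0],[1,0.415,0,0],[1,0.415,0,0],[1,0.415,0,0],[1,0.415,0,0],[1,0.415,0,0],[1,0.415,0,0],[1,0.415,0.2,0],[1,0.415,0.35,0],[1,0.415,0.46,0],[1,0.415,0.46,0],[1,0.415,0.46,0]]'
```

```text
time: 4.3
eef_pos: [0.5213, 0.2789, 0.0451]
tcp_rot: [0.707, 0.707, 0.001, 0.001]
wrist_force: [-0.1, -0.2, 1.3]
width: 0.008
grip_force: 0.0
```

```bash
python3 - <<'E'
from h import *
c=manip.capture("side");a=c["pixels"][130:330,150:420,::-1]
cv2.imwrite("pics/s1.png",cv2.resize(a,None,fx=2.8,fy=2.8,interpolation=cv2.INTER_CUBIC))
E
```

```text
(no output)
```

View pics/s1.png

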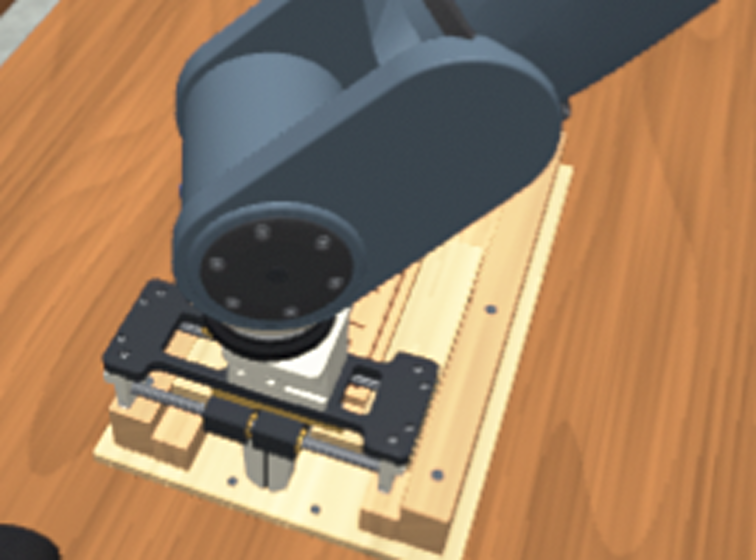

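The shut fingers stand behind the board's end (crop (265,470)), between the rails and on the centre line. Next I push to about 20 mm short of home.

```bash
python3 -m inch '[[-0.04,0,0.01,0],[-0.065,0,0.01,0],[-0.085,0,0.01,0],[-0.105,0,0.01,0],[-0.125,0,0.01,0],[-0.145,0,0.01,0],[-0.165,0,0.01,0],[-0.185,0,0.01,0],[-0.205,0,0.01,0],[-0.225,0,0.01,0],[-0.245,0,0.01,0],[-0.265,0,0.01,0],[-0.28,0,0.01,0],[-0.285,0,0.01,0]]'
```

```text
time: 6.1
eef_pos: [0.5208, 0.1648, 0.0399]
tcp_rot: [0.707, 0.707, 0.001, 0.0]
wrist_force: [-1.1, 6.4, 4.3]
width: 0.007
grip_force: 3.5
```

```bash
python3 - <<'E'
from h import *
c=manip.capture("top");a=c["pixels"][110:310,60:400,::-1]
cv2.imwrite("pics/t2.png",cv2.resize(a,None,fx=2.35,fy=2.35,interpolation=cv2.INTER_CUBIC))
E
```

```text
(no output)
```

View pics/t2.png

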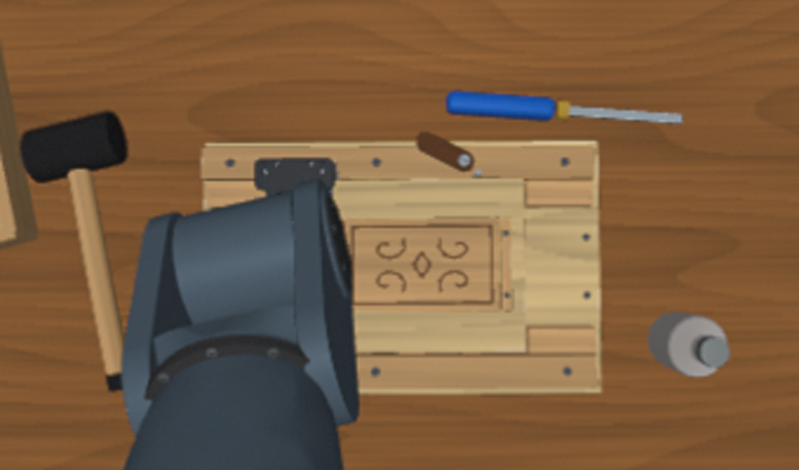

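The leading edge is at crop column 525, about 20 mm short of home. I push slowly from here.

```bash
python3 -m inch '[[-0.007,0,0,0],[-0.014,0,0,0],[-0.021,0,0,0],[-0.028,0,0,0],[-0.031,0,0,0],[-0.034,0,0,0],[-0.036,0,0,0],[-0.038,0,0,0],[-0.04,0,0,0],[-0.042,0,0,0],[-0.044,0,0,0],[-0.046,0,0,0],[-0.048,0,0,0]]'
python3 - <<'E'
from h import *
c=manip.capture("top")
for uv in ((60+440/2.35,110+200/2.35),(60+440/2.35,110+335/2.35),(60+505/2.35,110+200/2.35),(60+505/2.35,110+335/2.35)): print(pt(c,uv).round(4))
E
```

```text
time: 7.78
eef_pos: [0.5203, 0.1457, 0.0393]
tcp_rot: [0.707, 0.707, 0.001, 0.0]
wrist_force: [-1.3, 6.9, 3.4]
width: 0.003
grip_force: 3.6
[0.5842 0.0374 0.055 ]
[0.4513 0.0384 0.055 ]
[ 0.5836 -0.0271  0.0548]
[ 0.4507 -0.0253  0.0555]
```

All four board corners read z 0.055, so the board is down. I retreat, lift, and go to the outer side of the button.

```bash
python3 -m inch '[[0.02,0,0,0],[0.05,0,0,0],[0.05,0,-0.1,0],[0.05,0,-0.25,0],[-0.05,0.1,-0.25,0],[-0.12,0.25,-0.25,0],[-0.225,0.405,-0.25,0],[-0.225,0.405,-0.25,0],[-0.225,0.405,-0.25,0]]'
python3 - <<'E'
from h import *
s=manip.observe();print(s["wrist_force"])
c=manip.capture("top");a=c["pixels"][110:310,60:400,::-1]
cv2.imwrite("pics/t3.png",cv2.resize(a,None,fx=2.35,fy=2.35,interpolation=cv2.INTER_CUBIC))
E
```

```text
time: 8.95
eef_pos: [0.6822, 0.0556, 0.1379]
tcp_rot: [0.707, 0.707, -0.0, -0.0]
wrist_force: [-0.4, 0.9, -0.3]
width: 0.003
grip_force: 0.0
[-0.38354534  0.85368522 -0.2932443 ]
```

View pics/t3.png

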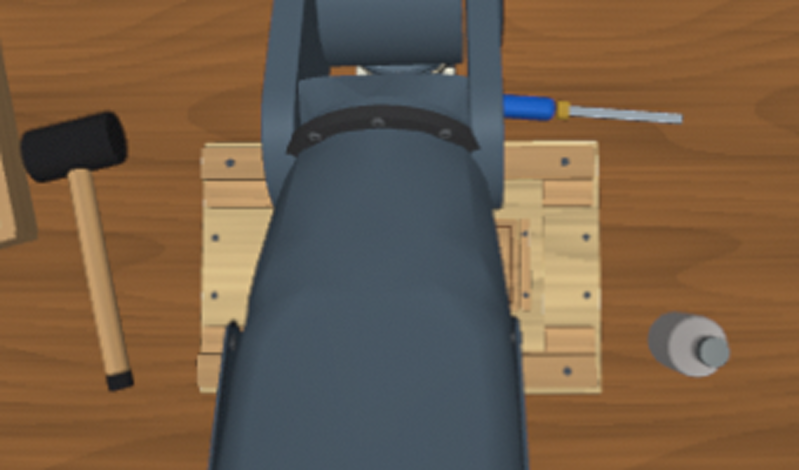

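The arm hides the button in this view; the mallet, gouge and glue have not moved. I descend and start the swing.

```bash
python3 -m inch '[[0,0,0.1,0],[0,0,0.165,0],[0,0,0.172,0],[0,0,0.172,0],[0,-0.03,0.172,0],[0,-0.055,0.172,0],[0,-0.0825,0.172,0],[0.003,-0.105,0.172,0],[0.005,-0.13,0.172,0],[-0.006,-0.15,0.172,0],[-0.0175,-0.1725,0.172,0],[-0.0175,-0.1725,0.172,0]]'
python3 - <<'E'
from h import *
c=manip.capture("side");a=c["pixels"][130:330,150:420,::-1]
cv2.imwrite("pics/s4.png",cv2.resize(a,None,fx=2.8,fy=2.8,interpolation=cv2.INTER_CUBIC))
E
```

```text
time: 10.5
eef_pos: [0.612, 0.0481, 0.0694]
tcp_rot: [0.707, 0.707, -0.001, -0.0]
wrist_force: [-0.1, -0.1, 0.2]
width: 0.007
grip_force: 0.0
```

View pics/s4.png

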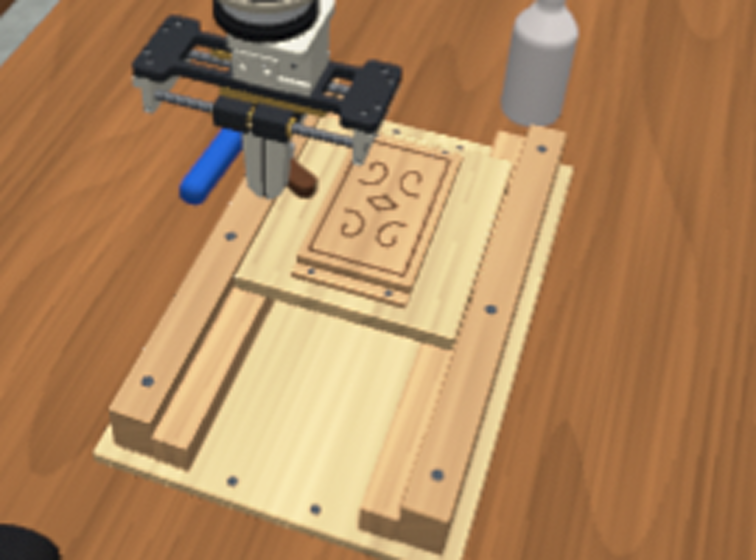

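The button's tip (crop (305,185)) now points diagonally in over the board. I carry on to the stop.

```bash
python3 -m inch '[[-0.01,-0.015,0,0],[-0.02,-0.029,0,0],[-0.03,-0.029,0,0],[-0.04,-0.029,0,0],[-0.0475,-0.029,0,0],[-0.052,-0.029,0,0],[-0.055,-0.029,0,0],[-0.055,-0.029,0,0]]'
```

```text
time: 11.55
eef_pos: [0.6009, 0.0321, 0.0698]
tcp_rot: [0.707, 0.707, 0.002, -0.003]
wrist_force: [-2.3, 37.0, 3.6]
width: 0.007
grip_force: 19.2
```

The wrist reads 37 N, so the button is against its stop. I back off and lift clear.

```bash
python3 -m inch '[[0.015,0,0,0],[0.06,0,0,0],[0.06,0,-0.1,0],[0.06,0,-0.25,0],[0.2,0,-0.4,0],[0.35,0,-0.4,0],[0.5,0,-0.4,0],[0.5,0,-0.4,0],[0.5,0,-0.4,0]]'
python3 - <<'E'
from h import *
c=manip.capture("top");a=c["pixels"][110:310,60:400,::-1]
cv2.imwrite("pics/t5.png",cv2.resize(a,None,fx=2.35,fy=2.35,interpolation=cv2.INTER_CUBIC))
E
```

```text
time: 12.68
eef_pos: [0.6012, 0.227, 0.2296]
tcp_rot: [0.707, 0.708, -0.0, 0.0]
wrist_force: [0.4, -0.2, 0.9]
width: 0.006
grip_force: 0.0
```

View pics/t5.png

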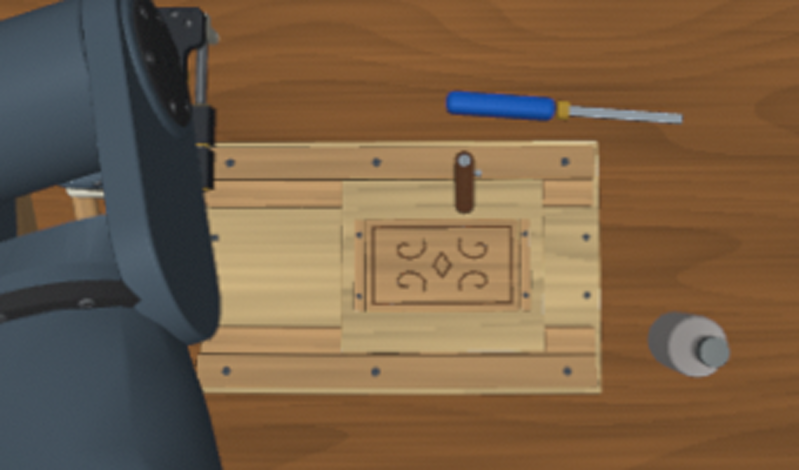

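The button points straight in (crop (465,160) to (464,212)), the board is home and the other objects are undisturbed. I hand in.

```bash
python3 -c "
from rig import manip
print(manip.sign_off())"
```

```text
the job is handed in; nothing more can be done
None
```

The board is down in its notches, the turn button is against its stop pointing straight in over the board's edge, and the job is handed in at about 13 s; the sign-off call returned no verdict.

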